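Carry a springy-handled lunch carrier with a rolling flask

ROBOT

A 6-joint arm with a two-finger parallel gripper is mounted at the origin on the work surface. World frame = base frame: x ahead of the robot, y to its left, z up, the work surface at z = 0. Lengths are in m, angles in rad, forces in N, time in s.
With the tool pointing down it reaches from about 0.375 to 0.9 m from the base axis. Payload 3.1 kg.
Tool frame: the origin (TCP) lies midway between the tips of the shut fingers; the grasp point (between the pads) lies 19 mm behind it (manip.pinch_z is the distance from the TCP to the grasp point, in m); z points along the fingers, y is the line along which they close (so a half turn about z gives the same grasp; the last joint's range is limited). The gripper opens to 85 mm and grips with 20 to 120 N. Pads are 22 mm wide; open, the fingers measure 114 mm over their backs; the gripper's body (76 mm by 85 mm) begins 54 mm behind the grasp point. The pads swing forward as they close: fully open they stand 13 mm farther back than shut.
Start: joints at [-1.407, 0.527, 1.433, -0, 1.181, -0.178], TCP at [0.21, -0.589, 0.231] pointing down, gripper open.
Joint ranges: [-3.08, 3.08], [-0.75, 2.2], [0.22, 2.44], [-1.43, 4.57], [0, 2.65], [-2.85, 2.85]. Speed limits (rad/s): [2.79, 2.79, 3.14, 3.14, 3.14, 3.14].

INTERFACE

Orientations are given as a unit quaternion [x, y, z, w].
In Python, from station import manip, viewer, ticket gives the robot as it stands.
- The arm moves only by the shell command python3 -m creep 'ROWS' [FORCE]. ROWS is JSON, a list of rows, each an object with "slide": the shift along the tool's x, y, z in cm, a list of three; "angular": the turn, a rotation vector about the tool's x, y, z in rad, a list of three; "claw": the opening, from -1 (shut) to 1 (fully open). A call has 1 to 10 rows; each row shifts and turns the commanded pose from where the row before left it, along the tool's axes as they then stand; what a row does not reach is not made up. A row lasts 1/12 s, in which the tool goes at most 41.7 mm and 7.16 degrees, less where a joint would pass 70% of its speed; a pose out of reach is approached as far as the arm can. A call with a gripper value outside its range is refused whole. The fingers move at their own pace and stop on an object; FORCE is the grip in N (left out, the last holds). Time passes only in rows, so rows that do not move let the fingers close. It gives the time, the measured TCP pose, the force, the opening and the grip force at its end, in the units of the state.
- manip.sense(): the state, without advancing time (a new reading comes with each control period).
- viewer.snapshot(name): name is "side" or "top" or "wrist"; returns the picture (384x512x3 uint8, blue, green, red); there is no depth.
- viewer.calibration(name): a dict with "fov_y" (degrees; the focal length in pixels is half the picture's height over the tangent of half this angle, whatever the lens; pixels are square), "cx", "cy" (the principal point, pixels), "T" (4x4, takes a point from camera to world coordinates); the wrist camera has in their place "tool_from_camera" (4x4, takes a point from camera to tool coordinates, whose origin is the TCP and whose axes are the flange's). Camera axes: x right, y up, looking along -z (the intrinsics and any distortion apply to the point x, -y, -z); pixel columns grow to the right and rows downward; lengths in m; the calibration is good to about 2 mm. A picture is of the moment at which its call begins: read the wrist's pose just before it. calibration takes no time and is no camera call.
- ticket.sign_off(): hands the job in; it is judged then, once.
The state is a dict: "t": time; "q": joint angles; "qd": joint speeds; "tau": joint torques, N m; "tcp_pos": TCP position; "tool_rot": TCP orientation; "force": force on the tool from outside, world axes, zero at the start; "ft_torque": the same for the moment, N m; "finger_gap": opening from 0.0 (shut) to 1.0 (fully open); "gripper_force": force on a finger pad.
Only numpy, scipy, OpenCV 4.12 (cv2) and the standard library are available. Lean on these libraries where they do the work, as an engineer would, in place of code of your own. Each camera call takes 0.05 s, during which the arm holds its last target. There are 200 camera calls.

TASK

Take the teak lunch carrier by its bar handle, carry it over to the teak pull-out tray and set it down gently and squarely on the grey mat, then let go. The flask lying loose across the deck has rolled over to one side, so the carrier tips that way as soon as it hangs from its springy handle and the flask runs off further: without touching it, never let it roll up against a katori, work it back to the middle of the deck by leaning the handle, and with the carrier held still over the mat, clear above the tray's walls, keep the flask quiet at the middle for three seconds before you lower it. At the end the flask lies still at the middle, both katoris stand in their seats, and the things in the tray have been left alone.

Things in the scene. Friction and masses are not known exactly. Their poses are not given: they have to be found in the camera images.
- carrier: Teak lunch carrier, nominal 0.51 kg with its bar (hidden, within 15 %), origin at the centre of its underside. Long axis y: the way the flask rolls; x across, along the bar handle; z up. Deck 210 mm (x) by 360 mm (y), steel-lined, upper face 14 mm above the origin; side rails 22 mm high at x = +-101 mm, end lips 12 mm high. Starts on the worktop left of the pull-out tray, turned up to 0.2 rad.
- handle (a point): Centre of the handle bar, 180 mm above the carrier's origin, turning with the bar: a flat-sided teak bar 22 mm wide (y), 28 mm high, 208 mm long (x) between two slim steel posts. Pinch it from above at its middle, fingers closing along the carrier's y; below it is open air down to the flask. The bar creeps some 0.03 rad in the grip under load, so trust the carrier's own tilt.
- flask: Closed aluminium flask, black cap, blue band, radius 30 mm, 170 mm long, nominal 0.25 kg (hidden, 0.85 to 1.25 times), lying loose along the carrier's x, axis 30 mm over the deck. Origin on its axis at mid length. Its orientation turns as it rolls; only its position is of use. Starts at rest 28 to 40 mm off the middle of the deck, towards katori_left; meets a katori when 64 mm off the middle.
- deck (a point): Middle of the deck's upper face; axes as the carrier's. A positive turn of the carrier about its x lifts the +y end: the flask goes to -y at about 0.67 g times the tilt, less rolling resistance worth about 0.011 rad of tilt (below that it stays put). When the hand accelerates along y the flask lags by about 0.38 times that.
- mat: Grey mat 250 mm (x) by 400 mm (y), 4 mm thick, fixed on the floor of the pull-out tray; origin at the centre of its underside, long side along its y. The carrier stands here with its y along the mat's y (either way round), its origin then 4 mm above the mat's.
- pullout: Fixed teak pull-out tray 500 mm (x) by 660 mm (y), run out towards the robot from under the raised white quartz counter; origin at the centre of its floor's underside, 6 mm above the worktop; floor 12 mm thick; walls 12 mm thick, tops 57 mm above the origin (63 mm above the worktop).
- katori_left: Small yellow ceramic bowl (katori), 72 mm across, 34 mm high, 60 g, standing loose in a shallow seat (5 mm high ring) at the carrier's +y end, 132 mm from the middle. Origin at the centre of its underside.
- katori_right: The same at the carrier's -y end.
- seat_left (a point): Centre of the +y seat, on the deck's upper face, 132 mm from the middle.
- seat_right (a point): Centre of the -y seat, on the deck's upper face.
- bento: Closed pink bento box 174 x 124 x 54 mm, loose in the pull-out tray at its -y side; origin under its centre. Bystander.
- sipper: Closed orange sipper cup 70 mm across, 114 mm high, standing in the pull-out tray behind (+x of) the mat; origin under its centre. Bystander.
- fork0: Stainless fork 190 mm long, 4 mm thick, lying flat along y behind (+x of) the mat; origin on its underside near the neck. Bystander.
- fork1: A second fork 45 mm further back. Bystander.
- bar (a joint): Turn of the bar relative to the carrier about the carrier's x (rad, 0 at rest). Rubber bushes at its ends give like a spring of 2.5 N m/rad, damping 0.25 N m s/rad. Hung from the bar, the loaded carrier rights itself with a further 1.1 N m/rad, and the flask's weight tips it: deck tilt = (2.5 x hand tilt - flask weight x its distance off the middle) / 3.6; swings at about 1.6 Hz, damped.

How it is judged:
By the outcome, as a careful person would: the job done as asked, in the order asked, and still so for the second after the job is handed in, with the robot touching nothing.
It also fails if it takes over 64 s, if anything falls off the work surface, if the arm or the gripper's body presses on something with over 40 N, if the wrist force passes 120 N, or if a joint passes its speed limit or range.

## Working session

There is one attempt and no reset: what is moved stays moved. The work goes in short steps, Python scripts to look and compute and a shell command to move; the robot and the scene stay as the last step left them, time stands still between calls to the robot, and variables do not carry over. Pictures are saved under pics/ and viewed, at most 10 in all, crops included, and the job is handed in when it is done.

```bash
mkdir -p pics; ls; python3 - <<'E'
from station import manip, viewer
import cv2, numpy as np
for n in("side","top"):
    c=viewer.calibration(n);print(n,{k:(np.round(v,4).tolist()) for k,v in c.items()})
    cv2.imwrite(f"pics/{n}0.png",viewer.snapshot(n))
c=viewer.calibration("wrist");print({k:(np.round(v,4).tolist()) for k,v in c.items()})
print(manip.sense(), manip.pinch_z)
E
```

```text
pics
side {'fov_y': 51.2881, 'cx': 254.5656, 'cy': 187.5783, 'T': [[-0.8371, 0.2569, -0.4829, -0.0028], [-0.5464, -0.4327, 0.7171, 0.8596], [-0.0247, 0.8642, 0.5026, 0.7436], [0.0, 0.0, 0.0, 1.0]]}
top {'fov_y': 50.899, 'cx': 249.8996, 'cy': 200.8918, 'T': [[0.0014, 0.9979, -0.0651, 0.5189], [-1.0, 0.0009, -0.0079, 0.0046], [-0.0078, 0.0651, 0.9978, 1.3155], [0.0, 0.0, 0.0, 1.0]]}
{'fov_y': 61.0012, 'cx': 261.2731, 'cy': 194.0204, 'tool_from_camera': [[-0.0005, 0.9622, 0.2725, 0.0698], [1.0, 0.0006, -0.0003, 0.0002], [-0.0004, 0.2725, -0.9622, -0.143], [0.0, 0.0, 0.0, 1.0]]}
{'t': 0.1, 'q': array([-1.40754488e+00,  5.28350776e-01,  1.43377596e+00,  3.15167276e-05,
        1.18140664e+00, -1.78506601e-01]), 'qd': array([-5.04146608e-04, -2.26299347e-03, -2.67998787e-03, -1.76852451e-05,
       -1.51800134e-03,  2.00420176e-03]), 'tau': array([-5.65175142e-04, -4.43305278e+01, -1.78586537e+01, -1.61517310e-04,
        3.83830353e-03,  1.24045908e-05]), 'tcp_pos': array([ 0.20939095, -0.58819817,  0.23044469]), 'tool_rot': array([ 9.85436227e-01,  1.70042646e-01,  2.19738906e-05, -9.70219805e-04]), 'force': array([-0.15456263,  0.30653298, -0.49667843]), 'ft_torque': array([-0.00321372, -0.00834836,  0.00078753]), 'gripper_force': 0.0, 'finger_gap': 0.9988653437777534} 0.0187
```

View pics/top0.png

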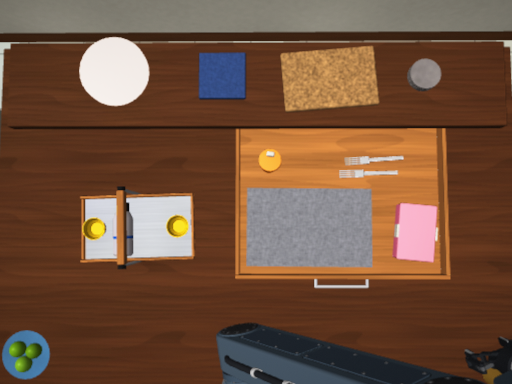

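View pics/side0.png

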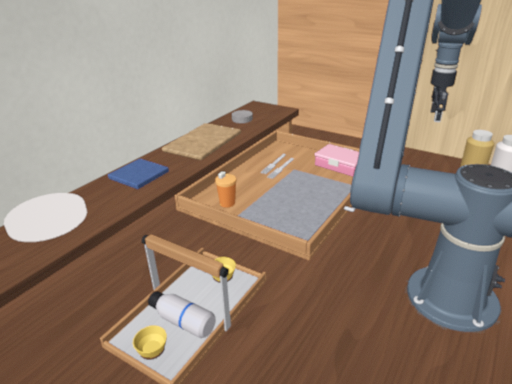

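```bash
cat > vis.py <<'E'
from station import manip, viewer
import cv2, numpy as np
from scipy.spatial.transform import Rotation as R
def cam(n):
    c=viewer.calibration(n); f=192/np.tan(np.radians(c["fov_y"]/2))
    if n=="wrist":
        s=manip.sense(); T=np.eye(4); T[:3,:3]=R.from_quat(s["tool_rot"]).as_matrix(); T[:3,3]=s["tcp_pos"]
        T=T@np.array(c["tool_from_camera"])
    else: T=np.array(c["T"])
    return f,c["cx"],c["cy"],T
def ray(c,p):
    f,cx,cy,T=c; d=T[:3,:3]@np.array([(p[0]-cx)/f,-(p[1]-cy)/f,-1]); return T[:3,3],d/np.linalg.norm(d)
def plane(c,p,z):
    o,d=ray(c,p); return o+d*(z-o[2])/d[2]
def proj(c,X):
    f,cx,cy,T=c; q=T[:3,:3].T@(np.asarray(X)-T[:3,3]); return np.array([cx-f*q[0]/q[2],cy+f*q[1]/q[2]])
def blobs(im,lo,hi,amin=30):
    m=cv2.inRange(cv2.cvtColor(im,cv2.COLOR_BGR2HSV),lo,hi)
    m=cv2.morphologyEx(m,cv2.MORPH_CLOSE,np.ones((3,3)))
    cs,_=cv2.findContours(m,cv2.RETR_EXTERNAL,cv2.CHAIN_APPROX_NONE)
    return sorted([k for k in cs if cv2.contourArea(k)>amin],key=cv2.contourArea,reverse=True)
YEL=((22,120,90),(35,255,255)); BLUE=((105,120,60),(125,255,255))
E
python3 - <<'E'
from vis import *
im=cv2.imread("pics/top0.png"); c=cam("top")
for k in blobs(im,*YEL)[:4]:
    (u,v),r=cv2.minEnclosingCircle(k); print("yel",u,v,r,plane(c,(u,v),.048).round(4))
for k in blobs(im,(0,0,70),(179,40,150),2000)[:2]:
    rc=cv2.minAreaRect(k); P=np.array([plane(c,p,.022) for p in cv2.boxPoints(rc)]); print("mat",cv2.contourArea(k),rc,P.mean(0).round(4),[np.linalg.norm(P[i]-P[i-1]).round(3) for i in range(4)]); print(P.round(4))
# bar: teak within window
hsv=cv2.cvtColor(im,cv2.COLOR_BGR2HSV)
print(hsv[215,105:140].tolist())
w=im[170:280,70:205]; cv2.imwrite("pics/c1.png",cv2.resize(w,None,fx=5,fy=5,interpolation=cv2.INTER_CUBIC)[:,:,:])
s=cv2.imread("pics/side0.png"); cs=cam("side")
for k in blobs(s,*YEL)[:4]: print("side yel",cv2.minEnclosingCircle(k),cv2.contourArea(k))
for k in blobs(s,*BLUE)[:4]: print("side blue",cv2.minAreaRect(k),cv2.contourArea(k))
for k in blobs(im,*BLUE,3)[:4]: print("top blue",cv2.minAreaRect(k),cv2.contourArea(k))
E
```

```text
yel 93.13636016845703 228.5 11.413630485534668 [0.5142 0.5073 0.048 ]
yel 176.95237731933594 225.76190185546875 10.989787101745605 [0.5232 0.2435 0.048 ]
mat 15677.5 ((255.5, 16.0), (32.0, 511.0), 90.0) [1.2171 0.0014 0.022 ] [np.float64(0.11), np.float64(1.697), np.float64(0.109), np.float64(1.688)]
[[ 1.2745  0.8498  0.022 ]
 [ 1.2692 -0.8469  0.022 ]
 [ 1.1603 -0.8425  0.022 ]
 [ 1.1645  0.8452  0.022 ]]
mat 8682.5 ((309.1067810058594, 227.11297607421875), (124.45226287841797, 77.20402526855469), 0.49391689896583557) [ 0.5203 -0.1743  0.022 ] [np.float64(0.395), np.float64(0.247), np.float64(0.4), np.float64(0.246)]
[[ 0.3985  0.0252  0.022 ]
 [ 0.645   0.0235  0.022 ]
 [ 0.6418 -0.3762  0.022 ]
 [ 0.3959 -0.3696  0.022 ]]
[[114, 11, 224], [114, 11, 224], [111, 11, 224], [111, 11, 224], [114, 11, 224], [110, 10, 224], [111, 11, 225], [116, 9, 224], [111, 11, 225], [132, 6, 215], [160, 7, 216], [11, 63, 213], [14, 159, 199], [14, 178, 191], [14, 178, 190], [14, 177, 187], [13, 178, 185], [13, 180, 174], [13, 183, 127], [12, 178, 76], [13, 174, 63], [10, 55, 98], [0, 17, 117], [162, 12, 106], [162, 14, 93], [165, 13, 80], [120, 8, 152], [116, 10, 210], [113, 9, 223], [113, 9, 223], [116, 8, 222], [113, 9, 223], [115, 7, 222], [113, 9, 223], [113, 9, 222]]
side yel ((149.8333282470703, 340.1666564941406), 16.873811721801758) 718.0
side yel ((224.16123962402344, 267.0863342285156), 11.569225311279297) 162.0
top blue ((221.5, 75.5), (45.0, 45.0), 90.0) 2002.0
top blue ((129.5, 236.5), (1.0, 5.0), 90.0) 5.0
```

View pics/c1.png

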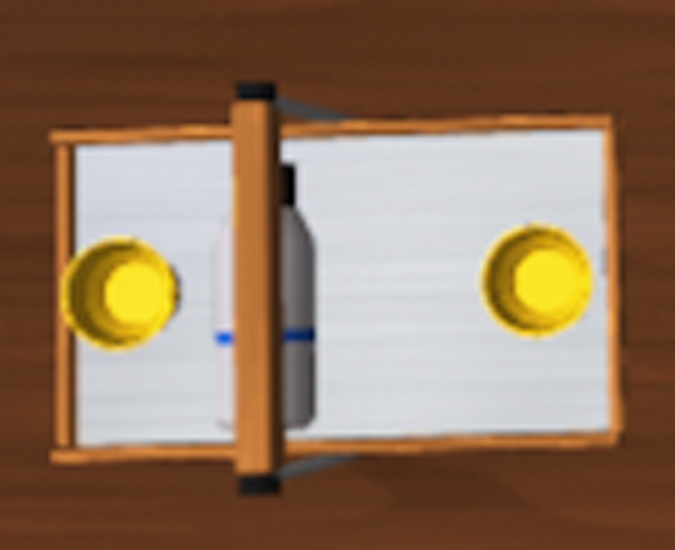

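```bash
python3 - <<'E'
from vis import *
c=cam("top"); K=[plane(c,(93.14,228.5),.048)[:2],plane(c,(176.95,225.76),.048)[:2]]
m=(K[0]+K[1])/2; y=(K[0]-K[1])/np.linalg.norm(K[0]-K[1]); x=np.array([y[1],-y[0]]); print(m,"yaw",np.arctan2(x[1],x[0]))
def loc(p): d=p[:2]-m; return (d@x*1000).round(1),(d@y*1000).round(1)
for (u,v) in((235,270),(272,270),(255,83),(259,493)): P=plane(c,(70+u/5-.4,170+v/5-.4),.194); print("bar",P,loc(P))
for (u,z) in((215,.05),(315,.05),(265,.05)): P=plane(c,(70+u/5-.4,170+330/5),z); print("flask",P,loc(P))
for (u,v) in((55,135),(612,117),(617,438),(52,460)): P=plane(c,(70+u/5-.4,170+v/5-.4),.03); print("tray",P,loc(P))
print(proj(cam("side"),[.52,.375,.194]),proj(cam("side"),[m[0],m[1],.014]))
E
python3 -m creep '[{"slide":[1,-1,-2],"angular":[0,0,0.102],"claw":1},{"slide":[2,-1,-2],"angular":[0,0,0.102],"claw":1},{"slide":[3,-1,-1],"angular":[0,0,0.102],"claw":1},{"slide":[3,-2,-1],"angular":[0,0,0],"claw":1},{"slide":[3,-2,0],"angular":[0,0,0],"claw":1},{"slide":[3,-2,0],"angular":[0,0,0],"claw":1},{"slide":[3,-2.5,0],"angular":[0,0,0],"claw":1},{"slide":[2,-3.5,0],"angular":[0,0,0],"claw":1},{"slide":[2,-3.5,0],"angular":[0,0,0],"claw":1},{"slide":[2,-3.5,0],"angular":[0,0,0],"claw":1}]' 60
```

```text
[0.5187116  0.37543184] yaw 0.03393583572804904
bar [0.52847241 0.38428059 0.194     ] (np.float64(10.1), np.float64(8.5))
bar [0.52849943 0.36363752 0.194     ] (np.float64(9.4), np.float64(-12.1))
bar [0.63302123 0.37545263 0.194     ] (np.float64(114.2), np.float64(-3.9))
bar [0.40547293 0.36816241 0.194     ] (np.float64(-113.4), np.float64(-3.4))
flask [0.49087835 0.44471633 0.05      ] (np.float64(-25.5), np.float64(70.2))
flask [0.4909756  0.38189232 0.05      ] (np.float64(-27.5), np.float64(7.4))
flask [0.49092698 0.41329825 0.05      ] (np.float64(-26.5), np.float64(38.8))
tray [0.61613657 0.55750676 0.03      ] (np.float64(103.5), np.float64(178.7))
tray [0.62797255 0.2000828  0.03      ] (np.float64(103.2), np.float64(-179.0))
tray [0.42391298 0.19472089 0.03      ] (np.float64(-100.9), np.float64(-177.4))
tray [0.40934967 0.55346224 0.03      ] (np.float64(-103.3), np.float64(181.6))
[181.87635206 247.35875276] [190.80677168 306.4519312 ]
t: 0.93
tcp_pos: [0.4346, -0.3492, 0.2907]
tool_rot: [1.0, 0.018, -0.0, -0.001]
force: [0.1, -0.3, -0.1]
finger_gap: 1.002
gripper_force: 0.0
```

```bash
python3 -m creep '[{"slide":[0.55,-3.6,0],"angular":[0,0,0],"claw":1},{"slide":[0.55,-3.6,0],"angular":[0,0,0],"claw":1},{"slide":[0.55,-3.6,0],"angular":[0,0,0],"claw":1},{"slide":[0.55,-3.6,0],"angular":[0,0,0],"claw":1},{"slide":[0.55,-3.6,0],"angular":[0,0,0],"claw":1},{"slide":[0.55,-3.6,0],"angular":[0,0,0],"claw":1},{"slide":[0.55,-3.6,0],"angular":[0,0,0],"claw":1},{"slide":[0.55,-3.6,0],"angular":[0,0,0],"claw":1},{"slide":[0.55,-3.6,0],"angular":[0,0,0],"claw":1},{"slide":[0.55,-3.6,0],"angular":[0,0,0],"claw":1}]' >/dev/null
python3 -m creep '[{"slide":[0.55,-3.6,0],"angular":[0,0,0],"claw":1},{"slide":[0.55,-3.6,0],"angular":[0,0,0],"claw":1},{"slide":[0.55,-3.6,0],"angular":[0,0,0],"claw":1},{"slide":[0.55,-3.6,0],"angular":[0,0,0],"claw":1},{"slide":[0.55,-3.6,0],"angular":[0,0,0],"claw":1},{"slide":[0.55,-3.6,0],"angular":[0,0,0],"claw":1},{"slide":[0.55,-3.6,0],"angular":[0,0,0],"claw":1},{"slide":[0.55,-3.6,0],"angular":[0,0,0],"claw":1},{"slide":[0.55,-3.0,0],"angular":[0,0,0],"claw":1},{"slide":[0,-1,0],"angular":[0,0,0],"claw":1}]'
python3 - <<'E'
from vis import *
for n in("wrist","side"): cv2.imwrite(f"pics/{n}1.png",viewer.snapshot(n))
E
```

```text
t: 2.6
tcp_pos: [0.5139, 0.3442, 0.2907]
tool_rot: [1.0, 0.02, 0.0, -0.001]
force: [0.6, -1.5, -1.0]
finger_gap: 1.0
gripper_force: 0.0
```

View pics/wrist1.png

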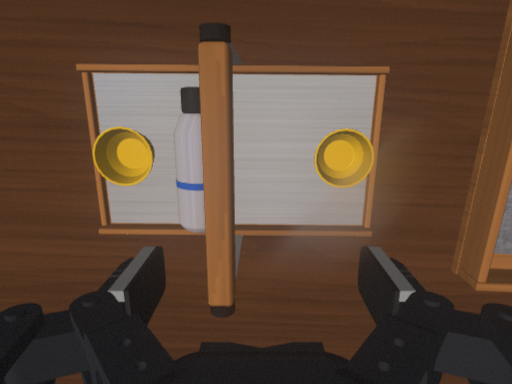

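View pics/side1.png

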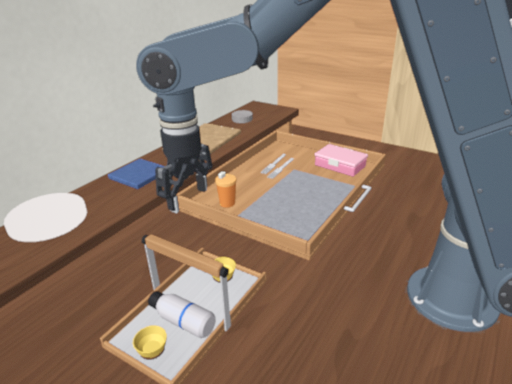

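```bash
python3 -m creep '[{"slide":[0.1,-0.5,0],"angular":[0,0,0],"claw":1},{"slide":[0,0,0],"angular":[0,0,0],"claw":1},{"slide":[0,0,0],"angular":[0,0,0],"claw":1}]'
python3 - <<'E'
from vis import *
c=cam("wrist"); im=viewer.snapshot("wrist"); cv2.imwrite("pics/w2.png",im)
R0=R.from_quat(manip.sense()["tool_rot"]).as_matrix(); t=manip.sense()["tcp_pos"]
K=[plane(c,cv2.minEnclosingCircle(k)[0],.048) for k in blobs(im,*YEL,200)[:2]]; print("kat",np.round(K,4), np.mean(K,0))
d=K[0]-K[1]; print("yaw",np.arctan(-d[0]/d[1]))
hsv=cv2.cvtColor(im,cv2.COLOR_BGR2HSV)
for r in (90,120,250,270):
    m=np.where((hsv[r,150:350,0]>8)&(hsv[r,150:350,0]<20)&(hsv[r,150:350,1]>120)&(hsv[r,150:350,2]>120))[0]+150
    print(r,m.min(),m.max(),len(m),plane(c,(m.min(),r),.194).round(4),plane(c,(m.max()+1,r),.194).round(4))
for k in blobs(im,*BLUE,5)[:3]: print(k[:,0].min(0),k[:,0].max(0))
print(t,R0[:,0])
E
```

```text
t: 2.95
tcp_pos: [0.5147, 0.3438, 0.2913]
tool_rot: [1.0, 0.017, -0.0, 0.0]
force: [0.7, -0.6, -0.0]
finger_gap: 1.003
gripper_force: 0.0
kat [[0.5156 0.5111 0.048 ]
 [0.5279 0.2466 0.048 ]] [0.52175597 0.37884031 0.048     ]
yaw 0.04648778874500272
90 199 224 26 [0.591 0.39  0.194] [0.5916 0.3717 0.194 ]
120 200 225 26 [0.5704 0.3896 0.194 ] [0.571  0.3709 0.194 ]
250 206 228 23 [0.4682 0.3866 0.194 ] [0.4688 0.3681 0.194 ]
270 207 229 23 [0.4503 0.386  0.194 ] [0.4509 0.3672 0.194 ]
[176 182] [201 190]
[0.51480886 0.34371046 0.29142777] [ 9.99416936e-01  3.41423672e-02 -2.96185469e-04]
```

```bash
python3 -m creep '[{"slide":[0.3,-1.7,0.5],"angular":[0,0,0],"claw":1},{"slide":[0.3,-1.7,1.5],"angular":[0,0,0],"claw":1},{"slide":[0,0,3],"angular":[0,0,0],"claw":1},{"slide":[0,0,3],"angular":[0,0,0],"claw":1},{"slide":[0,0,3],"angular":[0,0,0],"claw":1},{"slide":[0,0,1.5],"angular":[0,0,0],"claw":1},{"slide":[0,0,0.5],"angular":[0,0,0],"claw":1},{"slide":[0,0,0],"angular":[0,0,0],"claw":1}]'
python3 -m creep '[{"slide":[0,0,0],"angular":[0,0,0],"claw":0.2},{"slide":[0,0,0],"angular":[0,0,0],"claw":-0.1},{"slide":[0,0,0],"angular":[0,0,0],"claw":-0.2},{"slide":[0,0,0],"angular":[0,0,0],"claw":-0.3},{"slide":[0,0,0],"angular":[0,0,0],"claw":-0.4},{"slide":[0,0,0],"angular":[0,0,0],"claw":-0.6},{"slide":[0,0,0],"angular":[0,0,0],"claw":-0.8},{"slide":[0,0,0],"angular":[0,0,0],"claw":-1},{"slide":[0,0,0],"angular":[0,0,0],"claw":-1},{"slide":[0,0,0],"angular":[0,0,0],"claw":-1}]' 90
cat > meas.py <<'E'
from vis import *
def meas(save=None):
    s=manip.sense(); c=cam("wrist"); im=viewer.snapshot("wrist")
    if save: cv2.imwrite(f"pics/{save}.png",im)
    Rt=R.from_quat(s["tool_rot"]).as_matrix(); tip=s["tcp_pos"]; G=tip-Rt[:,2]*.0187
    x=Rt[:,0]*[1,1,0]; x/=np.linalg.norm(x); z=np.array([0,0,1.]); y=np.cross(z,x)
    F=lambda p:(lambda o,d:(np.array([(o-G)@x,(o-G)@y,(o-G)@z]),np.array([d@x,d@y,d@z])))(*ray(c,p))
    lean=np.arcsin(-Rt[:,2]@y*-1)   # + = lifts +y end
    ks=sorted(blobs(im,*YEL,300)[:2],key=lambda k:k[:,0,0].mean())
    rays=[F(cv2.minEnclosingCircle(k)[0]) for k in ks]
    # tilt th about bar: katori rim centre at carrier (y=+-.132,z=-.132)
    from scipy.optimize import least_squares
    def pt(yy,zz,th,y0): return np.array([y0+yy*np.cos(th)-zz*np.sin(th),yy*np.sin(th)+zz*np.cos(th)])
    def res(q):
        r=[]
        for (o,d),yy in zip(rays,(.132,-.132)):
            p=pt(yy,-.132+q[1],q[0],0); a=d[1:]/np.linalg.norm(d[1:]); e=p-o[1:]; r.append(1e3*(a[0]*e[1]-a[1]*e[0]))
        return r
    q=least_squares(res,[0,0],x_scale=[.01,.01]).x; th=q[0]
    out=dict(t=round(s["t"],2),lean=round(lean,4),tilt=round(th,4),dz=round(q[1]*1e3,1))
    # flask limbs from the blue band
    u=[k[:,0] for k in blobs(im,*BLUE,3) if 120<k[:,0,0].mean()<400]
    if u:
        P=np.vstack(u); out["band"]=(P.min(0).tolist(),P.max(0).tolist())
        for nm,i,sg in(("L",P[:,0].argmin(),-1),("R",P[:,0].argmax(),1)):
            o,d=F(P[i]+[sg*.5,0]); a=d[1:]/np.linalg.norm(d[1:])
            # axis at pt(dd,-.136+dz); distance to ray = 30 mm
            f=lambda dd:(lambda e:a[0]*e[1]-a[1]*e[0])(pt(dd,-.136+q[1],th,0)-o[1:])
            g=np.linspace(-.09,.09,3601); v=np.array([f(k) for k in g])
            out[nm]=[round(1e3*g[np.abs(v-w).argmin()],1) for w in(.03,-.03)]
    print(out); return im
E
python3 -c "
from meas import *
meas('g1')"
```

```text
t: 3.67
tcp_pos: [0.5188, 0.3789, 0.1595]
tool_rot: [1.0, 0.018, -0.002, 0.001]
force: [0.3, -0.0, 0.9]
finger_gap: 0.997
gripper_force: 0.0
t: 4.5
tcp_pos: [0.5199, 0.379, 0.1626]
tool_rot: [1.0, 0.018, 0.001, 0.0]
force: [-1.2, -2.2, 6.6]
finger_gap: 0.242
gripper_force: 88.8
{'t': 4.5, 'lean': np.float64(-0.0001), 'tilt': np.float64(-0.0134), 'dz': np.float64(4.2), 'band': ([179, 226], [232, 242]), 'L': [np.float64(90.0), np.float64(40.3)], 'R': [np.float64(56.2), np.float64(-4.2)]}
```

View pics/g1.png

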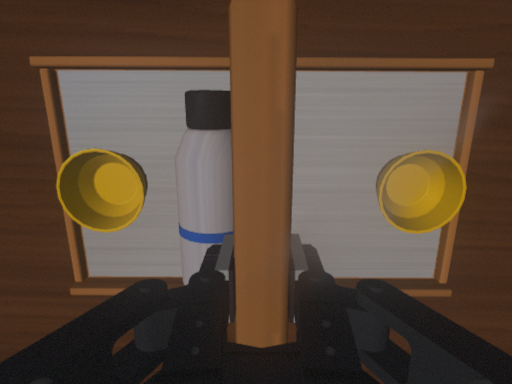

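```bash
python3 - <<'E'
from vis import *
im=cv2.imread("pics/g1.png")
p=np.median(im[165:205].astype(float),0)
print([(u,*p[u].astype(int)) for u in range(150,236,3)]); print([(u,*p[u].astype(int)) for u in range(290,340,4)])
s=viewer.snapshot("side"); cv2.imwrite("pics/s2.png",s)
for a,b in((BLUE,3),(YEL,30)):
  for k in blobs(s,*a,b): print(cv2.minAreaRect(k),cv2.contourArea(k))
E
```

```text
[(150, np.int64(125), np.int64(128), np.int64(134)), (153, np.int64(125), np.int64(128), np.int64(134)), (156, np.int64(125), np.int64(128), np.int64(134)), (159, np.int64(125), np.int64(128), np.int64(134)), (162, np.int64(125), np.int64(129), np.int64(134)), (165, np.int64(126), np.int64(129), np.int64(135)), (168, np.int64(126), np.int64(129), np.int64(135)), (171, np.int64(126), np.int64(129), np.int64(134)), (174, np.int64(127), np.int64(129), np.int64(134)), (177, np.int64(120), np.int64(121), np.int64(129)), (180, np.int64(129), np.int64(129), np.int64(137)), (183, np.int64(133), np.int64(132), np.int64(138)), (186, np.int64(137), np.int64(134), np.int64(140)), (189, np.int64(138), np.int64(135), np.int64(141)), (192, np.int64(137), np.int64(132), np.int64(138)), (195, np.int64(134), np.int64(129), np.int64(135)), (198, np.int64(139), np.int64(134), np.int64(140)), (201, np.int64(141), np.int64(137), np.int64(143)), (204, np.int64(135), np.int64(133), np.int64(138)), (207, np.int64(136), np.int64(133), np.int64(140)), (210, np.int64(132), np.int64(130), np.int64(137)), (213, n
[... 690 characters left out ...]
64(131), np.int64(136)), (314, np.int64(128), np.int64(131), np.int64(136)), (318, np.int64(128), np.int64(131), np.int64(136)), (322, np.int64(129), np.int64(131), np.int64(137)), (326, np.int64(128), np.int64(130), np.int64(136)), (330, np.int64(127), np.int64(129), np.int64(135)), (334, np.int64(127), np.int64(130), np.int64(136)), (338, np.int64(127), np.int64(130), np.int64(135))]
((183.55386352539062, 313.5692443847656), (4.3145551681518555, 25.495098114013672), 25.559965133666992) 13.5
((150.25001525878906, 340.7500305175781), (28.284271240234375, 33.23401641845703), 45.0) 719.5
((227.38461303710938, 264.5769348144531), (23.020057678222656, 14.42220401763916), 56.30992889404297) 164.0
```

```bash
cat >> meas.py <<'E'
B=(176,165,205)
def limb(im):
    p=np.median(im[165:205].astype(float),0).mean(1)
    hsv=cv2.cvtColor(im,cv2.COLOR_BGR2HSV); row=np.median(hsv[165:205,:,1],0)
    bl=np.where(row[200:330]>100)[0]+200; l,r=bl.min(),bl.max()
    base=np.median(p[150:165]); base2=np.median(p[350:365])
    L=next((u for u in range(150,l-2) if abs(p[u]-base)>3),None)
    Rr=next((u for u in range(370,r+2,-1) if abs(p[u]-base2)>3),None)
    return L,Rr,l,r
def full(save=None):
    s=manip.sense(); c=cam("wrist"); im=viewer.snapshot("wrist")
    if save: cv2.imwrite(f"pics/{save}.png",im)
    Rt=R.from_quat(s["tool_rot"]).as_matrix()
    f=c[0]; ks=sorted(blobs(im,*YEL,300)[:2],key=lambda k:k[:,0,0].mean())
    C=[cv2.minEnclosingCircle(k) for k in ks]; (a,_),ra=C[0]; (b,_),rb=C[1]
    L,Rr,l,r=limb(im)
    sc=264/(b-a)  # mm per px at rim height
    mid=(a+b)/2
    dL=(mid-L)*sc-31 if L else None; dR=(mid-Rr)*sc+31 if Rr else None
    lean=np.arctan2(Rt[1,2],-Rt[2,2])
    print(f"t {s['t']:.2f} tcp {s['tcp_pos'].round(4)} lean {lean:+.4f} kat {a:.1f} {b:.1f} r {ra:.1f} {rb:.1f} mid {mid:.1f} sc {sc:.3f} L {L} R {Rr} bar {l}-{r} dL {dL and round(dL,1)} dR {dR and round(dR,1)} F {s['force'].round(1)} M {s['ft_torque'].round(3)}")
    return im
E
python3 -m creep '[{"slide":[0,-0.05,0],"angular":[0.02,0,0],"claw":-1},{"slide":[0,-0.05,0],"angular":[0.025,0,0],"claw":-1},{"slide":[0,-0.05,0],"angular":[0.025,0,0],"claw":-1},{"slide":[0,0,0],"angular":[0,0,0],"claw":-1},{"slide":[0,0,0],"angular":[0,0,0],"claw":-1}]'
python3 -c "
from meas import *
full('l1')"
```

```text
t: 5.02
tcp_pos: [0.5198, 0.3803, 0.1626]
tool_rot: [0.999, 0.018, -0.0, -0.035]
force: [-0.6, -2.4, 5.9]
finger_gap: 0.244
gripper_force: 89.3
t 5.02 tcp [0.5198 0.3803 0.1626] lean +0.0700 kat 116.5 444.3 r 43.2 45.4 mid 280.4 sc 0.805 L 155 R None bar 232-291 dL 70.0 dR None F [-0.6 -2.4  5.9] M [-0.509  0.107 -0.119]
```

```bash
cat > m3.py <<'E'
from vis import *
from scipy.optimize import least_squares
import sys
Y0,DZ=0.,0.
try: Y0,DZ=np.loadtxt("cal.txt")
except OSError: pass
def cr(a,e): return a[0]*e[1]-a[1]*e[0]
def pt(y,z,th,y0): return np.array([y0+y*np.cos(th)-z*np.sin(th),y*np.sin(th)+z*np.cos(th)])
def geom(c,s,im,cal=False):
    Rt=R.from_quat(s["tool_rot"]).as_matrix(); G=s["tcp_pos"]-Rt[:,2]*.0187
    x=Rt[:,0]*[1,1,0]; x/=np.linalg.norm(x); z=np.array([0,0,1.]); y=np.cross(z,x); M=np.array([y,z])
    def F(p): o,d=ray(c,p); a=M@d; return M@(o-G),a/np.linalg.norm(a)
    ks=sorted(blobs(im,*YEL,300)[:2],key=lambda k:k[:,0,0].mean())
    C=[cv2.minEnclosingCircle(k) for k in ks]; rays=[F(k[0]) for k in C]
    res=lambda th,y0,dz:[1e3*cr(a,pt(yy,-.132+dz,th,y0)-o) for (o,a),yy in zip(rays,(.132,-.132))]
    if cal: return least_squares(lambda q:res(0,*q),[0,0],x_scale=[.01,.01]).x
    f=least_squares(lambda q:res(q[0],Y0,DZ),[0],x_scale=[.01]); th=f.x[0]
    p=np.median(im[165:205].astype(float),0).mean(1); sat=np.median(cv2.cvtColor(im[165:205],cv2.COLOR_BGR2HSV)[:,:,1],0)
    bl=np.where(sat[200:340]>100)[0]+200; l,r=bl.min(),bl.max()
    u0=int(C[0][0][0]+C[0][1]+5); u1=int(C[1][0][0]-C[1][1]-5)
    L=next((u for u in range(u0,l-2) if abs(p[u]-np.median(p[u0:u0+12]))>3.),None)
    Rr=next((u for u in range(u1,r+2,-1) if abs(p[u]-np.median(p[u1-12:u1]))>3.),None)
    g=np.linspace(-.09,.09,1801); d=[]
    for u,sg in((L,1),(Rr,-1)):
        if u is None: d.append(None); continue
        o,a=F((u,185)); v=np.array([cr(a,pt(k,-.136+DZ,th,Y0)-o) for k in g])
        w=min((.03,-.03),key=lambda w:-sg*g[np.abs(v-w).argmin()]); d.append(round(1e3*g[np.abs(v-w).argmin()],1))
    return th,f.fun,L,Rr,(l,r),(u0,u1),d
def full(save):
    s=manip.sense(); c=cam("wrist"); im=viewer.snapshot("wrist"); cv2.imwrite(f"pics/{save}.png",im)
    np.save(f"pics/{save}.npy",dict(s=s,T=c),allow_pickle=True)
    Rt=R.from_quat(s["tool_rot"]).as_matrix()
    th,fun,L,Rr,b,uu,d=geom(c,s,im)
    print(f"t {s['t']:.2f} tcp {s['tcp_pos'].round(4)} lean {np.arctan2(Rt[1,2],-Rt[2,2]):+.4f} TILT {th:+.4f} res {np.round(fun,1)} L{L} R{Rr} bar{b} u{uu} D {d} F {s['force'].round(1)} M {s['ft_torque'].round(3)}")
E
python3 - <<'E'
from m3 import *
import m3
s=manip.sense();c=cam("wrist")
l1=cv2.imread("pics/l1.png"); g1=cv2.imread("pics/g1.png")
s0=dict(s); s0["tcp_pos"]=np.array([.5199,.379,.1626]); s0["tool_rot"]=np.array([.99984,.018,.001,0])
T=np.eye(4);T[:3,:3]=R.from_quat(s0["tool_rot"]).as_matrix();T[:3,3]=s0["tcp_pos"]
c0=(*c[:3],T@np.array(viewer.calibration("wrist")["tool_from_camera"]))
a=geom(c0,s0,g1,True); b=geom(c,s,l1,True); print(a,b)
m3.Y0,m3.DZ=(a+b)/2; np.savetxt("cal.txt",(a+b)/2)
print(geom(c0,s0,g1)); print(geom(c,s,l1))
E
```

```text
[-0.0025907   0.00417472] [-0.00224008  0.00232046]
(np.float64(-0.0009303003705027358), array([-0.42977649,  0.42774523]), 176, 380, (np.int64(233), np.int64(291)), (149, 380), [np.float64(90.0), np.float64(-90.0)])
(np.float64(0.0007797583356081342), array([ 0.42740668, -0.43279704]), 188, 393, (np.int64(232), np.int64(291)), (164, 393), [np.float64(90.0), np.float64(-90.0)])
```

```bash
sed -i 's/key=lambda w:-sg\*g/key=lambda w:sg*g/; s/+5); u1/+9); u1/; s/-C\[1\]\[1\]-5)/-C[1][1]-12)/' m3.py
python3 - <<'E'
from m3 import *
s=manip.sense();c=cam("wrist"); l1=cv2.imread("pics/l1.png"); print(geom(c,s,l1))
p=np.median(l1[165:205].astype(float),0).mean(1); print(p[160:235:2].astype(int), p[290:410:3].astype(int))
E
```

```text
(np.float64(0.0007797583356081342), array([ 0.42740668, -0.43279704]), 188, 333, (np.int64(232), np.int64(291)), (168, 386), [np.float64(40.9), np.float64(-15.7)])
[ 72 128 129 130 130 130 130 130 130 130 130 130 130 130 127 126 131 133
 135 138 138 137 136 133 135 141 141 136 136 136 133 132 129 126 127 123
  84  87] [ 57 131 132 132 132 132 132 132 132 132 132 132 132 132 132 132 132 132
 131 132 132 132 131 132 131 131 131 130 130 130 129 129 129 129 114 111
  98  98 114 120]
```

```bash
sed -i 's/abs(p\[u\]-np.median(p\[u0:u0+12\]))>3\./abs(p[u]-np.median(p[u-9:u-1]))>2.2/; s/abs(p\[u\]-np.median(p\[u1-12:u1\]))>3\./abs(p[u]-np.median(p[u+2:u+10]))>2.2/' m3.py
python3 -m creep '[{"slide":[0,0,-0.4],"angular":[0,0,0],"claw":-1},{"slide":[0,0,-0.7],"angular":[0,0,0],"claw":-1},{"slide":[0,0,-0.7],"angular":[0,0,0],"claw":-1},{"slide":[0,0,-0.4],"angular":[0,0,0],"claw":-1}]'
python3 -c "
from m3 import *
full('h1')"
```

```text
t: 5.4
tcp_pos: [0.5188, 0.3791, 0.1829]
tool_rot: [0.999, 0.018, -0.001, -0.035]
force: [1.3, 0.4, -8.5]
finger_gap: 0.241
gripper_force: 88.2
t 5.40 tcp [0.5188 0.3791 0.1829] lean +0.0692 TILT +0.0231 res [ 0.1 -0.1] L163 R382 bar(np.int64(232), np.int64(290)) u(163, 382) D [np.float64(57.8), np.float64(-56.5)] F [ 1.3  0.4 -8.5] M [-0.23  -0.245  0.001]
```

```bash
sed -i 's/+9); u1/+14); u1/; s/-C\[1\]\[1\]-12)/-C[1][1]-17)/' m3.py
python3 - <<'E'
from m3 import *
q=np.load("pics/h1.npy",allow_pickle=True).item(); print(geom(q["T"],q["s"],cv2.imread("pics/h1.png")))
E
```

```text
(np.float64(0.023054946372268546), array([ 0.05127319, -0.05161927]), 185, None, (np.int64(232), np.int64(290)), (168, 377), [np.float64(40.1), None])
```

```bash
cat > sim.py <<'E'
import numpy as np
def sim(hs,d,v,th,om=0,h0=.07,W=2.45,tail=6,tau=.05):
    I=.036; h=h0; out=[]; dt=1/600
    for hc in list(hs)+[hs[-1]]*tail:
        for _ in range(50):
            hd=(hc-h)/tau; h+=hd*dt
            om+=dt*(2.5*(h-th)+.25*(hd-om)-1.1*th-W*d)/I; th+=dt*om
            a=-6.57*th
            if abs(v)<1e-3 and abs(a)<.072: v=0
            else:
                s=np.sign(v) if abs(v)>=1e-3 else np.sign(a); vn=v+dt*(a-.072*s); v=0 if v*vn<0 and abs(a)<.072 else vn
            d+=dt*v
        out.append((round(d*1e3,1),round(v*1e3),round(th,4)))
    return out
E
python3 - <<'E'
from sim import *
for hs in([.07]*6+[.02]*4+[0]*10,[.07]*6+[.0]*14,[.07]*4+[.03]*6+[0]*8,[.06]*10+[0]*10,[.07]*6+[-.02]*6+[0]*6):
    for W in(2.2,2.45,2.9): print(W,[ (x[0],x[1]) for x in sim(hs,.039,-.003,.023,W=W)][1::3])
E
```

```text
2.2 [(np.float64(37.4), -17), (np.float64(30.1), -42), (np.float64(16.4), -58), (np.float64(5.8), -28), (np.float64(1.7), -6), (np.float64(1.5), 0), (np.float64(1.5), 0), (np.float64(1.5), 0), (np.float64(1.5), 0)]
2.45 [(np.float64(37.4), -16), (np.float64(31.0), -36), (np.float64(19.4), -47), (np.float64(12.1), -12), (np.float64(11.5), 0), (np.float64(11.5), 0), (np.float64(11.5), 0), (np.float64(11.5), 0), (np.float64(11.5), 0)]
2.9 [(np.float64(37.5), -14), (np.float64(32.6), -25), (np.float64(24.9), -27), (np.float64(23.1), 4), (np.float64(25.5), 17), (np.float64(31.7), 34), (np.float64(43.2), 60), (np.float64(63.2), 103), (np.float64(97.4), 176)]
2.2 [(np.float64(37.4), -17), (np.float64(30.1), -42), (np.float64(16.7), -50), (np.float64(11.7), 2), (np.float64(11.8), 0), (np.float64(11.8), 0), (np.float64(11.8), 0), (np.float64(11.8), 0), (np.float64(11.8), 0)]
2.45 [(np.float64(37.4), -16), (np.float64(31.0), -36), (np.float64(19.7), -40), (np.float64(17.3), 10), (np.float64(19.8), 6), (np.float64(21.4), 9), (np.float64(24.8), 18), (np.float64(30.4), 27), (np.float64(39.3), 45)
[... 1409 characters left out ...]
4(44.9), 64), (np.float64(65.1), 104), (np.float64(100.1), 181), (np.float64(159.9), 308)]
2.2 [(np.float64(37.4), -17), (np.float64(30.1), -42), (np.float64(17.1), -43), (np.float64(16.6), 29), (np.float64(25.9), 37), (np.float64(34.5), 37), (np.float64(46.4), 60), (np.float64(65.0), 91)]
2.45 [(np.float64(37.4), -16), (np.float64(31.0), -36), (np.float64(20.1), -32), (np.float64(22.3), 40), (np.float64(35.5), 58), (np.float64(51.2), 73), (np.float64(74.9), 121), (np.float64(113.5), 193)]
2.9 [(np.float64(37.5), -14), (np.float64(32.6), -25), (np.float64(25.6), -12), (np.float64(32.7), 65), (np.float64(54.4), 103), (np.float64(85.4), 154), (np.float64(136.5), 264), (np.float64(223.1), 443)]
```

```bash
python3 -m creep '[{"slide":[0,0,-0.4],"angular":[0,0,0],"claw":-1},{"slide":[0,0,-0.7],"angular":[0,0,0],"claw":-1},{"slide":[0,0,-0.7],"angular":[0,0,0],"claw":-1},{"slide":[0,0,-0.7],"angular":[0,0,0],"claw":-1}]' >/dev/null
python3 -c "
from m3 import *
full('h2')"
```

```text
t 5.78 tcp [0.5195 0.3774 0.2088] lean +0.0698 TILT +0.0182 res [ 0.4 -0.4] L189 RNone bar(np.int64(232), np.int64(290)) u(170, 377) D [np.float64(37.6), None] F [ 0.5 -0.1 -8.4] M [-0.231 -0.046 -0.016]
```

```bash
python3 -m creep '[{"slide":[0,0,-0.7],"angular":[0,0,0],"claw":-1},{"slide":[0,0,-0.7],"angular":[0,0,0],"claw":-1},{"slide":[0,0,-0.7],"angular":[0,0,0],"claw":-1},{"slide":[0,0,-0.7],"angular":[0,0,0],"claw":-1}]' >/dev/null
python3 -c "
from m3 import *
full('h3')"
```

```text
t 6.17 tcp [0.5196 0.3755 0.237 ] lean +0.0700 TILT +0.0286 res [ 0.6 -0.6] L200 RNone bar(np.int64(232), np.int64(290)) u(168, 375) D [np.float64(27.3), None] F [ 0.9  0.1 -9.3] M [-0.22  -0.03  -0.016]
```

```bash
python3 - <<'E'
from sim import *
for hs in([.05,.03,.03,.03,.03,.02,.01,0],[.06,.04,.03,.02,.01,0,0],[.06,.05,.04,.03,.02,.01,0],[.07,.07,.04,.01,0,0,0,]):
    for W in(2.3,2.6,2.9): print(hs,W,[ (x[0],x[1]) for x in sim(hs,.026,-.04,.0286,W=W)])
E
```

```text
[0.05, 0.03, 0.03, 0.03, 0.03, 0.02, 0.01, 0] 2.3 [(np.float64(22.3), -49), (np.float64(18.0), -52), (np.float64(13.8), -49), (np.float64(9.9), -44), (np.float64(6.4), -40), (np.float64(3.1), -40), (np.float64(-0.3), -41), (np.float64(-3.7), -39), (np.float64(-6.7), -34), (np.float64(-9.2), -27), (np.float64(-11.2), -21), (np.float64(-12.7), -17), (np.float64(-14.0), -15), (np.float64(-15.3), -15)]
[0.05, 0.03, 0.03, 0.03, 0.03, 0.02, 0.01, 0] 2.6 [(np.float64(22.3), -48), (np.float64(18.1), -52), (np.float64(13.9), -48), (np.float64(10.2), -41), (np.float64(7.0), -36), (np.float64(4.0), -36), (np.float64(1.0), -36), (np.float64(-1.9), -34), (np.float64(-4.5), -28), (np.float64(-6.6), -21), (np.float64(-8.0), -14), (np.float64(-8.9), -9), (np.float64(-9.6), -7), (np.float64(-10.2), -6)]
[0.05, 0.03, 0.03, 0.03, 0.03, 0.02, 0.01, 0] 2.9 [(np.float64(22.3), -48), (np.float64(18.1), -51), (np.float64(14.0), -46), (np.float64(10.5), -38), (np.float64(7.6), -33), (np.float64(5.0), -31), (np.float64(2.4), -31), (np.float64(-0.1), -29), (np.float64(-2.3), -22), (np.float64(-3.8), -14), (np.
[... 2684 characters left out ...]
2.6 [(np.float64(22.3), -50), (np.float64(17.7), -60), (np.float64(12.2), -70), (np.float64(6.1), -74), (np.float64(0.2), -66), (np.float64(-4.7), -52), (np.float64(-8.4), -38), (np.float64(-11.2), -30), (np.float64(-13.5), -27), (np.float64(-15.8), -29), (np.float64(-18.4), -32), (np.float64(-21.2), -35), (np.float64(-24.2), -37)]
[0.07, 0.07, 0.04, 0.01, 0, 0, 0] 2.9 [(np.float64(22.3), -50), (np.float64(17.7), -60), (np.float64(12.3), -69), (np.float64(6.4), -71), (np.float64(0.8), -63), (np.float64(-3.8), -48), (np.float64(-7.1), -34), (np.float64(-9.5), -25), (np.float64(-11.5), -23), (np.float64(-13.5), -25), (np.float64(-15.7), -28), (np.float64(-18.1), -30), (np.float64(-20.7), -32)]
```

```bash
python3 -m creep '[{"slide":[0,0,-0.5],"angular":[-0.01,0,0],"claw":-1},{"slide":[0,0,-0.3],"angular":[-0.02,0,0],"claw":-1},{"slide":[0,0,0],"angular":[-0.01,0,0],"claw":-1},{"slide":[0,0,0],"angular":[-0.01,0,0],"claw":-1}]' >/dev/null
python3 -c "
from m3 import *
full('h4')"
```

```text
t 6.55 tcp [0.5197 0.3754 0.2442] lean +0.0193 TILT +0.0021 res [ 0.4 -0.4] L219 RNone bar(np.int64(232), np.int64(290)) u(162, 370) D [np.float64(8.8), None] F [ 0.2 -0.6 -9.2] M [-0.028  0.023  0.008]
```

```bash
python3 -m creep '[{"slide":[0,0,0],"angular":[-0.012,0,0],"claw":-1},{"slide":[0,0,0],"angular":[-0.012,0,0],"claw":-1},{"slide":[0,0,0],"angular":[0,0,0],"claw":-1}]' >/dev/null
python3 -c "
from m3 import *
full('h5')"
```

```text
t 6.85 tcp [0.5194 0.3754 0.2437] lean -0.0047 TILT -0.0095 res [-0.4  0.4] L227 R301 bar(np.int64(232), np.int64(291)) u(159, 369) D [np.float64(0.7), np.float64(0.9)] F [-0.1 -0.1 -7.9] M [-0.026 -0.082 -0.052]
```

```bash
python3 -m creep '[{"slide":[0,0,0],"angular":[0,0,0],"claw":-1},{"slide":[0,0,0],"angular":[0.005,0,0],"claw":-1},{"slide":[0,0,0],"angular":[0,0,0],"claw":-1},{"slide":[0,0,0],"angular":[0,0,0],"claw":-1}]' >/dev/null
python3 -c "
from m3 import *
full('h6')"
```

```text
t 7.23 tcp [0.5197 0.3748 0.2442] lean +0.0011 TILT -0.0046 res [-2.1  2.1] L227 R373 bar(np.int64(232), np.int64(291)) u(157, 373) D [np.float64(0.8), np.float64(-55.8)] F [ 0.5 -0.2 -8.7] M [ 0.031 -0.039 -0.037]
```

```bash
python3 -m creep '[{"slide":[0,0,0],"angular":[0,0,0],"claw":-1},{"slide":[0,0,0],"angular":[0,0,0],"claw":-1}]' >/dev/null
python3 -c "
from m3 import *
full('h7')
for n in ('h5','h6','h7'):
  im=cv2.imread(f'pics/{n}.png')
  print(n,[(cv2.minEnclosingCircle(k),cv2.boundingRect(k)) for k in blobs(im,*YEL,300)])"
```

```text
t 7.45 tcp [0.5197 0.3749 0.2442] lean +0.0010 TILT -0.0034 res [-0.6  0.6] L228 R370 bar(np.int64(232), np.int64(290)) u(159, 370) D [np.float64(-0.2), np.float64(-53.7)] F [ 0.2 -0.1 -9.1] M [-0.048 -0.068  0.046]
h5 [(((100.5, 189.5), 45.10552978515625), (58, 149, 87, 83)), (((429.5, 194.5), 43.13361358642578), (405, 158, 62, 75))]
h6 [(((98.37096405029297, 189.8225860595703), 45.424705505371094), (55, 149, 88, 83)), (((432.0, 195.5), 41.24631118774414), (408, 159, 57, 74))]
h7 [(((100.0, 188.5), 45.30186462402344), (56, 149, 87, 83)), (((429.5, 195.5), 42.31439971923828), (405, 160, 61, 73))]
```

View pics/h6.png

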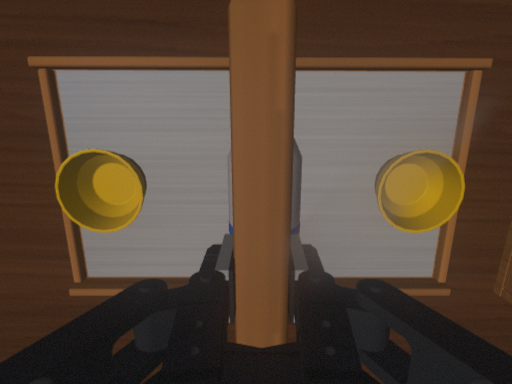

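```bash
sed -i 's/^YEL=((22,120,90)/YEL=((20,120,35)/' vis.py
python3 -m creep '[{"slide":[-0.03,0.08,0],"angular":[0,0,0],"claw":-1},{"slide":[-0.03,0.16,0],"angular":[0,0,0],"claw":-1},{"slide":[-0.03,0.24,-0.1],"angular":[0,0,0],"claw":-1},{"slide":[-0.03,0.32,-0.2],"angular":[0,0,0],"claw":-1},{"slide":[-0.03,0.4,-0.2],"angular":[0,0,0],"claw":-1},{"slide":[-0.03,0.48,-0.2],"angular":[0,0,0],"claw":-1},{"slide":[-0.03,0.56,-0.2],"angular":[0,0,0],"claw":-1},{"slide":[-0.03,0.64,-0.2],"angular":[0,0,0],"claw":-1},{"slide":[-0.03,0.72,-0.2],"angular":[0,0,0],"claw":-1},{"slide":[-0.03,0.8,-0.2],"angular":[0,0,0],"claw":-1}]' >/dev/null
python3 -m creep '[{"slide":[-0.03,0.88,-0.2],"angular":[0,0,0],"claw":-1},{"slide":[-0.03,0.96,-0.2],"angular":[0,0,0],"claw":-1},{"slide":[-0.03,1.04,-0.2],"angular":[0,0,0],"claw":-1},{"slide":[-0.03,1.12,-0.2],"angular":[0,0,0],"claw":-1},{"slide":[-0.03,1.2,-0.2],"angular":[0,0,0],"claw":-1},{"slide":[-0.03,1.28,-0.2],"angular":[0,0,0],"claw":-1},{"slide":[-0.03,1.36,-0.2],"angular":[0,0,0],"claw":-1},{"slide":[-0.03,1.44,-0.1],"angular":[0,0,0],"claw":-1},{"slide":[-0.03,1.44,0],"angular":[0,0,0],"claw":-1},{"slide":[-0.03,1.44,0],"angular":[0,0,0],"claw":-1}]' >/dev/null
python3 -m creep '[{"slide":[-0.03,1.36,0],"angular":[0,0,0],"claw":-1},{"slide":[-0.03,1.28,0],"angular":[0,0,0],"claw":-1},{"slide":[-0.03,1.2,0],"angular":[0,0,0],"claw":-1},{"slide":[-0.03,1.12,0],"angular":[0,0,0],"claw":-1},{"slide":[-0.03,1.04,0],"angular":[0,0,0],"claw":-1},{"slide":[-0.03,0.96,0],"angular":[0,0,0],"claw":-1},{"slide":[-0.03,0.88,0],"angular":[0,0,0],"claw":-1},{"slide":[-0.03,0.8,0],"angular":[0,0,0],"claw":-1},{"slide":[-0.03,0.72,0],"angular":[0,0,0],"claw":-1},{"slide":[-0.03,0.64,0],"angular":[0,0,0],"claw":-1}]' >/dev/null
python3 -m creep '[{"slide":[-0.03,0.56,0],"angular":[0,0,0],"claw":-1},{"slide":[-0.03,0.48,0],"angular":[0,0,0],"claw":-1},{"slide":[-0.03,0.4,0],"angular":[0,0,0],"claw":-1},{"slide":[-0.03,0.32,0],"angular":[0,0,0],"claw":-1},{"slide":[-0.03,0.24,0],"angular":[0,0,0],"claw":-1},{"slide":[-0.03,0.16,0],"angular":[0,0,0],"claw":-1},{"slide":[-0.03,0.08,0],"angular":[0,0,0],"claw":-1},{"slide":[0,0,0],"angular":[0,0,0],"claw":-1}]' >/dev/null
python3 -c "
from m3 import *
full('k1')"
```

```text
t 10.67 tcp [0.5188 0.0868 0.2739] lean +0.0011 TILT +0.0119 res [ 1.6 -1.6] LNone R304 bar(np.int64(232), np.int64(291)) u(159, 360) D [None, np.float64(-3.5)] F [ 0.3 -0.3 -7.7] M [-0.003 -0.009 -0.029]
```

```bash
python3 -m creep '[{"slide":[0,0,0],"angular":[-0.008,0,0],"claw":-1},{"slide":[0,0,0],"angular":[0,0,0],"claw":-1}]' >/dev/null
python3 -c "
from m3 import *
full('k2')
for n in ('h1','h5','h6','h7','k1'):
  q=np.load(f'pics/{n}.npy',allow_pickle=True).item(); im=cv2.imread(f'pics/{n}.png'); print(n,geom(q['T'],q['s'],im)); print([cv2.boundingRect(k) for k in blobs(im,*YEL,300)])"
```

```text
t 10.88 tcp [0.5188 0.0871 0.2739] lean -0.0071 TILT +0.0121 res [ 2.3 -2.3] L229 R303 bar(np.int64(232), np.int64(290)) u(158, 358) D [np.float64(-4.1), np.float64(-3.9)] F [-0.3 -0.8 -8.9] M [ 0.068 -0.024  0.04 ]
h1 (np.float64(0.030489389522321303), array([ 2.25898402, -2.27032721]), 185, None, (np.int64(232), np.int64(290)), (170, 370), [np.float64(39.0), None])
[(389, 151, 92, 85), (70, 147, 86, 83)]
h5 (np.float64(0.004651372365327777), array([ 1.98703864, -1.97215911]), 227, 301, (np.int64(232), np.int64(291)), (160, 360), [np.float64(-1.2), np.float64(-1.0)])
[(57, 149, 90, 83), (380, 150, 88, 84)]
h6 (np.float64(0.01840124070842821), array([ 1.95298671, -1.93433522]), 227, 301, (np.int64(232), np.int64(291)), (158, 358), [np.float64(-2.2), np.float64(-2.0)])
[(55, 149, 90, 84), (377, 150, 88, 83)]
h7 (np.float64(0.014214766810566604), array([ 1.71412267, -1.69961016]), 228, 302, (np.int64(232), np.int64(290)), (159, 360), [np.float64(-2.5), np.float64(-2.3)])
[(56, 149, 90, 84), (378, 150, 88, 83)]
k1 (np.float64(0.011877453617184399), array([ 1.59217007, -1.57971068]), None, 304, (np.int64(232), np.int64(291)), (159, 360), [None, np.float64(-3.5)])
[(56, 149, 90, 84), (379, 150, 88, 83)]
```

```bash
python3 - <<'E'
from m3 import *
import m3
tc=np.array(viewer.calibration("wrist")["tool_from_camera"]); f=cam("wrist")[:3]
A=[]
for n,p,h in(("g1",[.5199,.379,.1626],0.),("l1",[.5198,.3803,.1626],.07)):
    q=(R.from_rotvec([0,0,.0355])*R.from_rotvec([np.pi+h,0,0])).as_quat()
    T=np.eye(4);T[:3,:3]=R.from_quat(q).as_matrix();T[:3,3]=p; s=dict(tcp_pos=np.array(p),tool_rot=q)
    A.append((n,(*f,T@tc),s)); a=geom((*f,T@tc),s,cv2.imread(f"pics/{n}.png"),True); print(n,a); 
    A[-1]+=(a,)
m3.Y0,m3.DZ=(A[0][3]+A[1][3])/2; np.savetxt("cal.txt",(m3.Y0,m3.DZ))
for n,c,s,_ in A: print(n,geom(c,s,cv2.imread(f"pics/{n}.png")))
for n in ('h1','h2','h3','h4','h5','h6','h7','k1','k2'):
  q=np.load(f'pics/{n}.npy',allow_pickle=True).item(); im=cv2.imread(f'pics/{n}.png'); g=geom(q['T'],q['s'],im); print(n,g[0],g[1],g[-1])
E
```

```text
g1 [ 0.00028852 -0.00124641]
l1 [-0.0002956  -0.00083647]
g1 (np.float64(0.0014543885739494358), array([ 0.09364408, -0.09360954]), 176, None, (np.int64(233), np.int64(291)), (159, 359), [np.float64(39.1), None])
l1 (np.float64(-0.0014230724279477908), array([-0.09834124,  0.10005707]), 188, None, (np.int64(232), np.int64(291)), (174, 374), [np.float64(40.2), None])
h1 0.01865851881673392 [ 0.25728098 -0.2604576 ] [np.float64(39.6), None]
h2 0.019054546767708902 [ 0.17685439 -0.17904289] [np.float64(36.3), None]
h3 0.026884196185073865 [-0.01040723  0.01051616] [np.float64(26.2), None]
h4 -0.002894556251918865 [ 0.3055431  -0.30718865] [np.float64(7.7), None]
h5 -0.007643874594289246 [ 0.03298678 -0.03300987] [np.float64(-1.5), np.float64(-2.3)]
h6 0.006029889665666585 [-0.01283268  0.01281701] [np.float64(-2.6), np.float64(-3.3)]
h7 0.0018973108831549126 [-0.25107835  0.25101742] [np.float64(-2.8), np.float64(-3.6)]
k1 -0.0004089643656079063 [-0.37274038  0.3728664 ] [None, np.float64(-4.9)]
k2 -0.00031082476517879133 [ 0.32953345 -0.32897879] [np.float64(-4.5), np.float64(-5.2)]
```

```bash

python3 -m creep '[{"slide":[-0.01,0.08,0],"angular":[0,0,0],"claw":-1},{"slide":[-0.01,0.16,0],"angular":[0,0,0],"claw":-1},{"slide":[-0.01,0.24,0],"angular":[0,0,0],"claw":-1},{"slide":[-0.01,0.32,0],"angular":[0,0,0],"claw":-1},{"slide":[-0.01,0.4,0],"angular":[0,0,0.002],"claw":-1},{"slide":[-0.01,0.48,0],"angular":[0,0,0.002],"claw":-1},{"slide":[-0.01,0.56,0],"angular":[0,0,0.002],"claw":-1},{"slide":[-0.01,0.64,0],"angular":[0,0,0.002],"claw":-1},{"slide":[-0.01,0.72,0],"angular":[0,0,0.002],"claw":-1},{"slide":[-0.01,0.8,0],"angular":[0,0,0.002],"claw":-1}]' >/dev/null
python3 -m creep '[{"slide":[-0.01,0.88,0],"angular":[0,0,0.002],"claw":-1},{"slide":[-0.01,0.96,0],"angular":[0,0,0.002],"claw":-1},{"slide":[-0.01,1.04,0],"angular":[0,0,0.002],"claw":-1},{"slide":[-0.01,1.12,0],"angular":[0,0,0.002],"claw":-1},{"slide":[-0.01,1.2,0],"angular":[0,0,0.002],"claw":-1},{"slide":[-0.01,1.28,0],"angular":[0,0,0.002],"claw":-1},{"slide":[-0.01,1.36,0],"angular":[0,0,0.002],"claw":-1},{"slide":[-0.01,1.44,0],"angular":[0,0,0.002],"claw":-1},{"slide":[-0.01,1.36,0],"angular":[0,0,0.002],"claw":-1},{"slide":[-0.01,1.28,0],"angular":[0,0,0.002],"claw":-1}]' >/dev/null
python3 -m creep '[{"slide":[0,1.2,0],"angular":[0,0,0.002],"claw":-1},{"slide":[0,1.12,0],"angular":[0,0,0.002],"claw":-1},{"slide":[0,1.04,0],"angular":[0,0,0.002],"claw":-1},{"slide":[0,0.96,0],"angular":[0,0,0.002],"claw":-1},{"slide":[0,0.88,0],"angular":[0,0,0.002],"claw":-1},{"slide":[0,0.8,0],"angular":[0,0,0],"claw":-1},{"slide":[0,0.72,0],"angular":[0,0,0],"claw":-1},{"slide":[0,0.64,0],"angular":[0,0,0],"claw":-1},{"slide":[0,0.56,0],"angular":[0,0,0],"claw":-1},{"slide":[0,0.48,0],"angular":[0,0,0],"claw":-1}]' >/dev/null
python3 -m creep '[{"slide":[0,0.4,0],"angular":[0,0,0],"claw":-1},{"slide":[0,0.32,0],"angular":[0,0,0],"claw":-1},{"slide":[0,0.24,0],"angular":[0,0,0],"claw":-1},{"slide":[0,0.16,0],"angular":[0,0,0],"claw":-1},{"slide":[0,0.16,0],"angular":[0,0,0],"claw":-1},{"slide":[0,0.08,0],"angular":[0,0,0],"claw":-1},{"slide":[0,0,0],"angular":[0,0,0],"claw":-1}]'
python3 -c "
from m3 import *
full('k3')"
```

```text
t: 14.02
tcp_pos: [0.5196, -0.1741, 0.2757]
tool_rot: [1.0, -0.003, 0.0, 0.003]
force: [-0.3, 0.1, -8.6]
finger_gap: 0.244
gripper_force: 88.5
t 14.02 tcp [ 0.5196 -0.1741  0.2757] lean -0.0070 TILT -0.0037 res [ 0. -0.] L229 R303 bar(np.int64(232), np.int64(290)) u(158, 359) D [np.float64(-4.0), np.float64(-4.7)] F [-0.3  0.1 -8.6] M [ 0.034 -0.056  0.023]
```

View pics/k3.png

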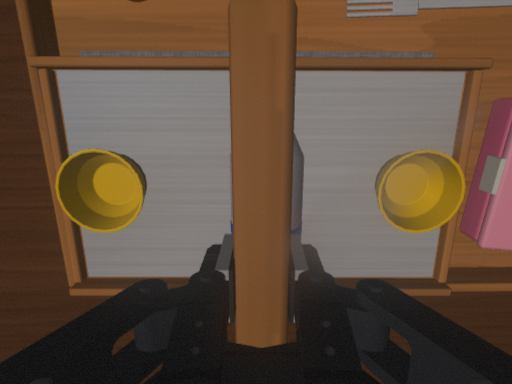

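```bash
python3 - <<'E'
from m3 import *
from sim import sim
q=np.load('pics/k3.npy',allow_pickle=True).item(); c=q["T"]; im=cv2.imread("pics/k3.png")
hsv=cv2.cvtColor(im,cv2.COLOR_BGR2HSV)
g=(hsv[44:58,:,1]<60)&(hsv[44:58,:,2]>50)
for u in (100,150,200,320,380,420): 
    r=np.where(g[:,u])[0]+44; print(u,r.min(),plane(c,(u,r.min()-.5),.022).round(4))
cols=np.where(g[6:10].all(0))[0]; print(cols.min(),cols.max(),plane(c,(cols.min(),52),.022),plane(c,(cols.max()+1,52),.022))
for hs in([-.037]*3+[-.007],[-.047]*2+[-.007],[-.047]*3+[-.007],[-.037]*4+[-.007]):
    for W in (2.3,2.9): print(hs,W,[x[0] for x in sim(hs,-.0043,0,-.002,h0=-.007,W=W,tail=10)])
E
```

```text
100 52 [0.645  0.0042 0.022 ]
150 52 [ 0.6447 -0.0518  0.022 ]
200 52 [ 0.6444 -0.1079  0.022 ]
320 52 [ 0.6436 -0.2429  0.022 ]
380 52 [ 0.6432 -0.3107  0.022 ]
420 53 [ 0.6419 -0.3562  0.022 ]Traceback (most recent call last):
  File "<stdin>", line 8, in <module>
    return umr_minimum(a, axis, None, out, keepdims, initial, where)
ValueError: zero-size array to reduction operation minimum which has no identity
```

```bash
python3 - <<'E'
from m3 import *
from sim import sim
q=np.load('pics/k3.npy',allow_pickle=True).item(); c=q["T"]; im=cv2.imread("pics/k3.png")
hsv=cv2.cvtColor(im,cv2.COLOR_BGR2HSV)
for r in(53,54,55):
    cols=np.where((hsv[r,:,1]<60)&(hsv[r,:,2]>50))[0]
    print(r,cols.min(),cols.max(),plane(c,(cols.min(),r),.022).round(4),plane(c,(cols.max()+1,r),.022).round(4))
for hs in([-.037]*3+[-.007],[-.047]*2+[-.007],[-.047]*3+[-.007],[-.037]*4+[-.007]):
    for W in (2.3,2.9): print(hs,W,[float(x[0]) for x in sim(hs,-.0043,0,-.002,h0=-.007,W=W,tail=10)])
E
```

```text
53 80 433 [0.6436 0.0268 0.022 ] [ 0.6413 -0.3721  0.022 ]
54 80 433 [0.6425 0.0269 0.022 ] [ 0.6402 -0.3723  0.022 ]
55 80 433 [0.6415 0.0271 0.022 ] [ 0.6392 -0.3724  0.022 ]
[-0.037, -0.037, -0.037, -0.007] 2.3 [-4.3, -4.2, -3.4, -1.8, 0.3, 2.1, 3.3, 3.8, 3.9, 3.9, 3.9, 3.9, 3.9, 3.9]
[-0.037, -0.037, -0.037, -0.007] 2.9 [-4.3, -4.2, -3.5, -1.9, 0.1, 1.8, 2.8, 3.2, 3.2, 3.2, 3.2, 3.2, 3.2, 3.2]
[-0.047, -0.047, -0.007] 2.3 [-4.3, -4.0, -2.9, -1.0, 0.9, 2.3, 2.9, 2.9, 2.9, 2.9, 2.9, 2.9, 2.9]
[-0.047, -0.047, -0.007] 2.9 [-4.3, -4.1, -2.9, -1.1, 0.7, 1.9, 2.4, 2.4, 2.4, 2.4, 2.4, 2.4, 2.4]
[-0.047, -0.047, -0.047, -0.007] 2.3 [-4.3, -4.0, -2.8, -0.3, 3.0, 6.1, 8.5, 10.2, 11.4, 12.7, 14.2, 16.1, 18.2, 20.5]
[-0.047, -0.047, -0.047, -0.007] 2.9 [-4.3, -4.1, -2.9, -0.4, 2.8, 5.8, 8.0, 9.6, 10.9, 12.2, 13.8, 15.9, 18.3, 21.0]
[-0.037, -0.037, -0.037, -0.037, -0.007] 2.3 [-4.3, -4.2, -3.4, -1.8, 0.8, 3.7, 6.2, 8.0, 9.3, 10.4, 11.5, 12.8, 14.3, 16.0, 17.8]
[-0.037, -0.037, -0.037, -0.037, -0.007] 2.9 [-4.3, -4.2, -3.5, -1.9, 0.6, 3.3, 5.7, 7.4, 8.6, 9.6, 10.7, 12.1, 13.7, 15.6, 17.6]
```

```bash
python3 -m creep '[{"slide":[0,0,0],"angular":[-0.035,0,0],"claw":-1},{"slide":[0,0,0],"angular":[0,0,0],"claw":-1},{"slide":[0,0,0],"angular":[0.04,0,0],"claw":-1},{"slide":[0,0,0],"angular":[0,0,0],"claw":-1},{"slide":[0,0,0],"angular":[0,0,0],"claw":-1},{"slide":[0,0,0],"angular":[0,0,0],"claw":-1},{"slide":[0,0,0],"angular":[0,0,0],"claw":-1}]' >/dev/null
python3 -c "
from m3 import *
full('k4')"
```

```text
t 14.65 tcp [ 0.5195 -0.174   0.2757] lean -0.0024 TILT -0.0022 res [-0.2  0.2] L225 R298 bar(np.int64(232), np.int64(291)) u(159, 360) D [np.float64(-0.3), np.float64(-0.2)] F [-0.4  0.9 -8.5] M [-0.032 -0.04   0.001]
```

Flask at −0.3 mm, deck nearly level. Hold for over three seconds.

```bash
H='' ; python3 -m creep '[{"slide":[0,0,0],"angular":[0,0,0],"claw":-1},{"slide":[0,0,0],"angular":[0,0,0],"claw":-1},{"slide":[0,0,0],"angular":[0,0,0],"claw":-1},{"slide":[0,0,0],"angular":[0,0,0],"claw":-1},{"slide":[0,0,0],"angular":[0,0,0],"claw":-1},{"slide":[0,0,0],"angular":[0,0,0],"claw":-1}]' >/dev/null
python3 -c "
from m3 import *
full('k5')"
python3 -m creep '[{"slide":[0,0,0],"angular":[0,0,0],"claw":-1},{"slide":[0,0,0],"angular":[0,0,0],"claw":-1},{"slide":[0,0,0],"angular":[0,0,0],"claw":-1},{"slide":[0,0,0],"angular":[0,0,0],"claw":-1},{"slide":[0,0,0],"angular":[0,0,0],"claw":-1},{"slide":[0,0,0],"angular":[0,0,0],"claw":-1},{"slide":[0,0,0],"angular":[0,0,0],"claw":-1},{"slide":[0,0,0],"angular":[0,0,0],"claw":-1},{"slide":[0,0,0],"angular":[0,0,0],"claw":-1},{"slide":[0,0,0],"angular":[0,0,0],"claw":-1}]' >/dev/null
python3 -c "
from m3 import *
full('k6')"
```

```text
t 15.20 tcp [ 0.5196 -0.174   0.2757] lean -0.0020 TILT +0.0005 res [-0.1  0.1] L224 R298 bar(np.int64(232), np.int64(291)) u(159, 359) D [np.float64(0.2), np.float64(-0.5)] F [-0.4 -0.2 -8.7] M [ 0.027 -0.049 -0.013]
t 16.08 tcp [ 0.5196 -0.1741  0.2757] lean -0.0020 TILT +0.0003 res [-0.1  0.1] L224 R298 bar(np.int64(232), np.int64(291)) u(159, 359) D [np.float64(0.3), np.float64(-0.5)] F [-0.7 -0.  -8.7] M [-0.033 -0.012 -0.008]
```

```bash
for i in 1; do python3 -m creep '[{"slide":[0,0,0],"angular":[0,0,0],"claw":-1},{"slide":[0,0,0],"angular":[0,0,0],"claw":-1},{"slide":[0,0,0],"angular":[0,0,0],"claw":-1},{"slide":[0,0,0],"angular":[0,0,0],"claw":-1},{"slide":[0,0,0],"angular":[0,0,0],"claw":-1},{"slide":[0,0,0],"angular":[0,0,0],"claw":-1},{"slide":[0,0,0],"angular":[0,0,0],"claw":-1},{"slide":[0,0,0],"angular":[0,0,0],"claw":-1},{"slide":[0,0,0],"angular":[0,0,0],"claw":-1},{"slide":[0,0,0],"angular":[0,0,0],"claw":-1}]' >/dev/null; done
python3 -m creep '[{"slide":[0,0,0],"angular":[0,0,0],"claw":-1},{"slide":[0,0,0],"angular":[0,0,0],"claw":-1},{"slide":[0,0,0],"angular":[0,0,0],"claw":-1},{"slide":[0,0,0],"angular":[0,0,0],"claw":-1},{"slide":[0,0,0],"angular":[0,0,0],"claw":-1},{"slide":[0,0,0],"angular":[0,0,0],"claw":-1},{"slide":[0,0,0],"angular":[0,0,0],"claw":-1},{"slide":[0,0,0],"angular":[0,0,0],"claw":-1},{"slide":[0,0,0],"angular":[0,0,0],"claw":-1},{"slide":[0,0,0],"angular":[0,0,0],"claw":-1}]' >/dev/null
python3 -m creep '[{"slide":[0,0,0],"angular":[0,0,0],"claw":-1},{"slide":[0,0,0],"angular":[0,0,0],"claw":-1},{"slide":[0,0,0],"angular":[0,0,0],"claw":-1},{"slide":[0,0,0],"angular":[0,0,0],"claw":-1},{"slide":[0,0,0],"angular":[0,0,0],"claw":-1},{"slide":[0,0,0],"angular":[0,0,0],"claw":-1},{"slide":[0,0,0],"angular":[0,0,0],"claw":-1},{"slide":[0,0,0],"angular":[0,0,0],"claw":-1},{"slide":[0,0,0],"angular":[0,0,0],"claw":-1},{"slide":[0,0,0],"angular":[0,0,0],"claw":-1}]' >/dev/null
python3 -c "
from m3 import *
full('k7')"
python3 -m creep '[{"slide":[0,0,0.15],"angular":[0,0,0],"claw":-1},{"slide":[0,0,0.3],"angular":[0,0,0],"claw":-1},{"slide":[0,0,0.45],"angular":[0,0,0],"claw":-1},{"slide":[0,0,0.6],"angular":[0,0,0],"claw":-1},{"slide":[0,0,0.7],"angular":[0,0,0],"claw":-1},{"slide":[0,0,0.7],"angular":[0,0,0],"claw":-1},{"slide":[0,0,0.7],"angular":[0,0,0],"claw":-1},{"slide":[0,0,0.7],"angular":[0,0,0],"claw":-1},{"slide":[0,0,0.7],"angular":[0,0,0],"claw":-1},{"slide":[0,0,0.7],"angular":[0,0,0],"claw":-1}]' >/dev/null
python3 -m creep '[{"slide":[0,0,0.6],"angular":[0,0,0],"claw":-1},{"slide":[0,0,0.45],"angular":[0,0,0],"claw":-1},{"slide":[0,0,0.35],"angular":[0,0,0],"claw":-1},{"slide":[0,0,0.25],"angular":[0,0,0],"claw":-1},{"slide":[0,0,0.15],"angular":[0,0,0],"claw":-1},{"slide":[0,0,0.1],"angular":[0,0,0],"claw":-1},{"slide":[0,0,0.05],"angular":[0,0,0],"claw":-1},{"slide":[0,0,0],"angular":[0,0,0],"claw":-1},{"slide":[0,0,0],"angular":[0,0,0],"claw":-1}]'
python3 -c "
from m3 import *
full('k8')"
```

```text
t 18.63 tcp [ 0.5196 -0.174   0.2757] lean -0.0020 TILT +0.0007 res [-0.1  0.1] L224 R298 bar(np.int64(232), np.int64(291)) u(158, 359) D [np.float64(0.2), np.float64(-0.6)] F [-0.8  0.2 -8.7] M [ 0.05  -0.052 -0.008]
t: 20.27
tcp_pos: [0.5198, -0.1742, 0.1994]
tool_rot: [1.0, -0.003, 0.0, 0.001]
force: [-0.1, 0.6, -8.7]
finger_gap: 0.249
gripper_force: 88.8
t 20.27 tcp [ 0.5198 -0.1742  0.1994] lean -0.0022 TILT +0.0012 res [-0.  0.] L224 R298 bar(np.int64(232), np.int64(290)) u(158, 359) D [np.float64(0.1), np.float64(-0.7)] F [-0.1  0.6 -8.7] M [-0.044 -0.047  0.016]
```

```bash
python3 -m creep '[{"slide":[0,0,0.1],"angular":[0,0,0],"claw":-1},{"slide":[0,0,0.12],"angular":[0,0,0],"claw":-1},{"slide":[0,0,0.12],"angular":[0,0,0],"claw":-1},{"slide":[0,0,0.12],"angular":[0,0,0],"claw":-1},{"slide":[0,0,0.12],"angular":[0,0,0],"claw":-1},{"slide":[0,0,0.12],"angular":[0,0,0],"claw":-1},{"slide":[0,0,0.12],"angular":[0,0,0],"claw":-1},{"slide":[0,0,0.12],"angular":[0,0,0],"claw":-1},{"slide":[0,0,0.1],"angular":[0,0,0],"claw":-1},{"slide":[0,0,0.1],"angular":[0,0,0],"claw":-1}]'
python3 -m creep '[{"slide":[0,0,0.08],"angular":[0,0,0],"claw":-1},{"slide":[0,0,0.08],"angular":[0,0,0],"claw":-1},{"slide":[0,0,0.08],"angular":[0,0,0],"claw":-1}]'
python3 -c "
from m3 import *
full('k9')"
```

```text
t: 21.15
tcp_pos: [0.5196, -0.1742, 0.1877]
tool_rot: [1.0, -0.003, 0.0, 0.001]
force: [0.3, 0.0, -7.8]
finger_gap: 0.243
gripper_force: 88.8
t: 21.4
tcp_pos: [0.5197, -0.1742, 0.1853]
tool_rot: [1.0, -0.003, 0.0, 0.001]
force: [-0.0, 0.4, -8.3]
finger_gap: 0.242
gripper_force: 88.8
t 21.40 tcp [ 0.5197 -0.1742  0.1853] lean -0.0020 TILT +0.0013 res [-0.  0.] L224 R298 bar(np.int64(232), np.int64(291)) u(159, 359) D [np.float64(0.1), np.float64(-0.6)] F [-0.   0.4 -8.3] M [-0.006 -0.022  0.008]
```

```bash
python3 -m creep '[{"slide":[0,0,0.06],"angular":[0,0,0],"claw":-1},{"slide":[0,0,0.06],"angular":[0,0,0],"claw":-1},{"slide":[0,0,0.06],"angular":[0,0,0],"claw":-1}]'
python3 -m creep '[{"slide":[0,0,0.06],"angular":[0,0,0],"claw":-1},{"slide":[0,0,0.06],"angular":[0,0,0],"claw":-1},{"slide":[0,0,0],"angular":[0,0,0],"claw":-1}]'
```

```text
t: 21.7
tcp_pos: [0.5197, -0.1742, 0.1845]
tool_rot: [1.0, -0.003, 0.0, 0.001]
force: [-3.3, 1.8, 3.8]
finger_gap: 0.243
gripper_force: 90.3
t: 21.95
tcp_pos: [0.5197, -0.1742, 0.1845]
tool_rot: [1.0, -0.003, 0.001, 0.001]
force: [-4.5, 2.6, 7.1]
finger_gap: 0.24
gripper_force: 91.2
```

```bash
python3 -m creep '[{"slide":[0,0,-0.05],"angular":[0,0,0],"claw":-1},{"slide":[0,0,-0.03],"angular":[0,0,0],"claw":-1},{"slide":[0,0,0],"angular":[0,0,0],"claw":-1}]'
python3 -c "
from m3 import *
full('r1')"
python3 -m creep '[{"slide":[0,0,0],"angular":[0,0,0],"claw":-1},{"slide":[0,0,0],"angular":[0,0,0],"claw":-1},{"slide":[0,0,0],"angular":[0,0,0],"claw":-1}]' 25
python3 -c "
from m3 import *
full('r2')"
```

```text
t: 22.2
tcp_pos: [0.5197, -0.1742, 0.1845]
tool_rot: [1.0, -0.003, 0.0, 0.001]
force: [-3.6, 2.2, 8.1]
finger_gap: 0.243
gripper_force: 90.9
t 22.20 tcp [ 0.5197 -0.1742  0.1845] lean -0.0025 TILT +0.0010 res [ 0.1 -0.1] L224 R298 bar(np.int64(232), np.int64(291)) u(159, 359) D [np.float64(0.1), np.float64(-0.7)] F [-3.6  2.2  8.1] M [0.367 0.671 0.054]
t: 22.5
tcp_pos: [0.5197, -0.1742, 0.1845]
tool_rot: [1.0, -0.003, 0.0, 0.001]
force: [-4.1, 2.2, 7.4]
finger_gap: 0.243
gripper_force: 90.9
t 22.50 tcp [ 0.5197 -0.1742  0.1845] lean -0.0025 TILT +0.0001 res [-0.1  0.1] L224 R298 bar(np.int64(232), np.int64(291)) u(158, 359) D [np.float64(0.2), np.float64(-0.5)] F [-4.1  2.2  7.4] M [0.336 0.708 0.004]
```

```bash
python3 -m creep '[{"slide":[0,0,0],"angular":[0,0,0],"claw":-0.5},{"slide":[0,0,0],"angular":[0,0,0],"claw":-0.45},{"slide":[0,0,0],"angular":[0,0,0],"claw":-0.4},{"slide":[0,0,0],"angular":[0,0,0],"claw":-0.3},{"slide":[0,0,0],"angular":[0,0,0],"claw":-0.1},{"slide":[0,0,0],"angular":[0,0,0],"claw":0.2},{"slide":[0,0,0],"angular":[0,0,0],"claw":0.5},{"slide":[0,0,0],"angular":[0,0,0],"claw":0.7},{"slide":[0,0,0],"angular":[0,0,0],"claw":0.7}]'
python3 -c "
from m3 import *
full('r3')"
python3 -m creep '[{"slide":[0,0,-0.5],"angular":[0,0,0],"claw":0.7},{"slide":[0,0,-1],"angular":[0,0,0],"claw":0.7},{"slide":[0,0,-1.5],"angular":[0,0,0],"claw":0.7},{"slide":[0,0,-2],"angular":[0,0,0],"claw":0.7},{"slide":[0,0,-3],"angular":[0,0,0],"claw":0.7},{"slide":[0,0,-3],"angular":[0,0,0],"claw":0.7},{"slide":[0,0,-3],"angular":[0,0,0],"claw":0.7},{"slide":[0,0,0],"angular":[0,0,0],"claw":0.7},{"slide":[0,0,0],"angular":[0,0,0],"claw":0.7}]'
python3 -c "
from m3 import *
cv2.imwrite('pics/w9.png',viewer.snapshot('wrist'))
cv2.imwrite('pics/s9.png',viewer.snapshot('side'))"
```

```text
t: 23.3
tcp_pos: [0.5197, -0.1743, 0.1831]
tool_rot: [1.0, -0.003, 0.0, 0.001]
force: [0.0, -0.0, 0.1]
finger_gap: 0.852
gripper_force: 0.0
t 23.30 tcp [ 0.5197 -0.1743  0.1831] lean -0.0020 TILT +0.0005 res [-0.9  0.9] L224 R298 bar(np.int64(232), np.int64(291)) u(158, 360) D [np.float64(0.2), np.float64(-0.5)] F [ 0.  -0.   0.1] M [0.051 0.01  0.041]
t: 24.1
tcp_pos: [0.5206, -0.1745, 0.3263]
tool_rot: [1.0, -0.003, 0.003, 0.003]
force: [-0.5, 0.2, -1.5]
finger_gap: 0.846
gripper_force: 0.0
```

View pics/w9.png

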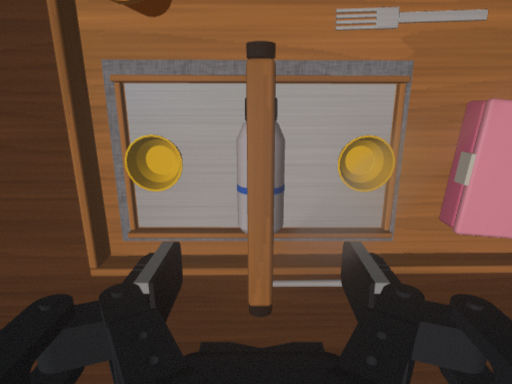

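View pics/s9.png

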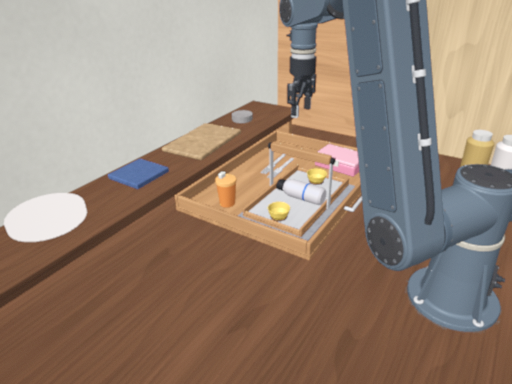

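The carrier stands squarely inside the mat's edges (mat corners near (105,60) and (410,60), carrier inset evenly). The flask is centred under the bar at column 261, between the katoris at (154,162) and (366,162). The tray's other things look undisturbed.

```bash
python3 -c "
from station import ticket
print(ticket.sign_off())"
```

```text
the job is handed in; nothing more can be done
None
```

The carrier stands on the grey mat and has been released, with the flask within about 1 mm of the middle after holding there still for about 4 s above the walls; both katoris are in their seats, the things in the tray look undisturbed, and the job was handed in at about 24 s.

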